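Check the chilled dessert glass and the warmed teacup with the infrared thermometer

TASK

Take the pocket infrared thermometer out of its holder and check the dessert glass first: hold the lens, pointing into its mouth, about 5 cm above the middle of the rim, steady for two seconds. Then carry the thermometer up over the tray's arched handle to the teacup and finish still holding it there in the gripper, upright and motionless, the lens about 2 cm above the middle of the cup's rim. Do not knock or touch anything on the tray, the handle included, on the way.

Things in the scene. Friction and masses are not known exactly. Their poses are not given: they have to be found in the camera images.
- thermo_mid (a point): Centre (half-way up, 45 mm above the lens) of the pocket infrared thermometer, 90 mm long, 70 g more or less, white: a cylinder 26 mm across from the lens up to 62 mm, then a short cone and a slim neck 16 mm across on top. Steel band at the foot, small black display. Loose, upright in its holder, bottom 18 mm in the socket. Grip the thick part across its diameter, 40 to 55 mm above the lens. z runs up the axis.
- thermo_lens (a point): The thermometer's lens: the centre of the cylinder's flat lower end. It looks along -z of this frame; z runs up the cylinder (vertical when upright).
- holder: Fixed grey plastic holder of the thermometer on the worktop, left or right of the bamboo stand: a base disc 84 mm across and 12 mm high with a short tube socket on it, 42 mm outside and about 32 mm inside, mouth 33 mm above the worktop. Origin: centre of its underside. The thermometer lifts straight up out of it.
- dessert_rim (a point): Centre of the mouth, at rim height, of the clear glass dessert cup: round, on a thin stem and foot, 90 mm high, 90 mm across the rim, loose on the tray in one of its two halves. z is up.
- teacup_rim (a point): Centre of the mouth, at rim height, of the white porcelain teacup: round, 60 mm high, 84 mm across the rim, with one handle reaching 68 mm from the axis; loose on the tray in the half that the dessert cup is not in. z is up.
- tray: Fixed black lacquered tray, 240 mm (its x) by 400 mm (its y), rim 20 mm high, floor 6 mm thick, standing on the low deck (50 mm above the worktop) of the bamboo stand. Origin: centre of its underside. A 12 mm round arched handle stands over the line y = 0 from front rim to back rim (x -115 to +115 mm); its top is 141 mm above the origin and parts the tray into a +y half and a -y half.
- pot_mid (a point): Steel sugar pot with a hinged lid, loose on the tray under the handle: 80 mm across, 88 mm high to the knob on the lid. The point is on its axis, 30 mm above its underside. To be left alone.
- wood_spoon: Small wooden spoon, 110 mm long, 23 mm across its bowl, 7 mm high, lying loose along the front rim of the tray. To be left alone.
- stand: Fixed two-tier bamboo stand, 530 mm deep and 500 mm wide. Origin on the worktop under the low deck; the low deck (top 50 mm above the worktop) reaches from x -195 to +335 mm. The upper tier (top at 150 mm) covers only its far part, from x +155 mm on, and carries a honey jar, saucers, a milk jug and a toggle switch, the tallest 240 mm above the worktop.
- tea_caddy: Fixed steel tea caddy on the worktop on the other side of the stand from the holder: a cylinder 74 mm across and 103 mm high. Origin: centre of its underside.
Not all that is in view belongs to the job. Of the things shaped like the part that bears thermo_mid, the white one is meant.

How it is judged:
By the outcome, as a careful person would: the job done as asked, in the order asked, and still so for the second after the job is handed in, while the arm keeps its last pose, push and grip.
It also fails if it takes over 56 s, if anything falls off the work surface, if the arm or the gripper's body presses on something with over 40 N, if the wrist force passes 120 N, or if a joint passes its speed limit or range.

ROBOT

A 6-joint arm with a two-finger parallel gripper is mounted at the origin on the work surface. World frame = base frame: x ahead of the robot, y to its left, z up, the work surface at z = 0. Lengths are in m, angles in rad, forces in N, time in s.
With the tool pointing down it reaches from about 0.375 to 0.9 m from the base axis. Payload 3.1 kg.
Tool frame: the origin (TCP) lies on the centre line of the jaws, within the pads' length; the fingertips stand 14 mm ahead of it and the grasp point (between the pads) lies 5 mm behind it; y points along the fingers, z is the direction in which the jaws open and shut, and the axes are right-handed (so a half turn about y gives the same grasp; the last joint's range is limited). The gripper opens to 87 mm and grips with 3 to 60 N. Pads are 19 mm wide; open, the fingers measure 117 mm over their backs; the gripper's body (75 mm by 190 mm) begins 51 mm behind the grasp point.
Start: joints at [-1.435, 0.527, 1.433, -0, 1.181, -0.178], TCP at [0.193, -0.594, 0.237] pointing down, gripper open.
Joint ranges: [-3.08, 3.08], [-0.75, 2.2], [0.22, 2.44], [-1.43, 4.57], [0, 2.65], [-2.85, 2.85]. Speed limits (rad/s): [2.79, 2.79, 3.14, 3.14, 3.14, 3.14].

INTERFACE

Orientations are given as a unit quaternion [x, y, z, w].
In Python, from rig import robot, vision gives the robot as it stands.
- The arm moves only by the shell command python3 -m crank 'ROWS' [FORCE]. ROWS is JSON, a list of rows, each a list of 7 numbers: the shift along the tool's x, y, z as a fraction of full scale, then the turn, a rotation vector about the tool's x, y, z as a fraction of full scale, then the gripper command: -1 is shut, 1 is fully open, values between are in proportion. In form: [[x, y, z, wx, wy, wz, grip], ...]. A call has 1 to 10 rows; each row is the pose to reach, as a shift and turn from the pose commanded when the call began, along the tool's axes at that moment, turning the shorter way round; what a row does not reach only later rows make up. Full scale, the value 1, is 50 cm for a shift and pi rad for a turn. A row lasts 1/8 s, in which the tool goes at most 62.5 mm and 10.7 degrees, less where a joint would pass 70% of its speed; a pose out of reach is approached as far as the arm can. A call with a number of a shift or a turn outside -1 to 1 is refused whole. A call with a gripper value outside its range is refused whole. The fingers move at their own pace and stop on an object; FORCE is the grip in N (left out, the last holds). Time passes only in rows, so rows that repeat a pose let the fingers close. It gives the time, the measured TCP pose, the force and the opening at its end, in the units of the state.
- robot.get_obs(): the state, without advancing time (a new reading comes with each control period).
- vision.camera(name): name is "scene" or "top" or "wrist"; returns the picture (480x640x3 uint8, blue, green, red); there is no depth.
- vision.camera_info(name): a dict with "vfov" (degrees; the focal length in pixels is half the picture's height over the tangent of half this angle, whatever the lens; pixels are square), "cx", "cy" (the principal point, pixels), "world_from_camera" (4x4, takes a point from camera to world coordinates); the wrist camera has in their place "tool_from_camera" (4x4, takes a point from camera to tool coordinates, whose origin is the TCP and whose axes are the tool frame's). Camera axes: x right, y up, looking along -z (the intrinsics and any distortion apply to the point x, -y, -z); pixel columns grow to the right and rows downward; lengths in m; the calibration is good to about 2 mm. A picture is of the moment at which its call begins: read the wrist's pose just before it. camera_info takes no time and is no camera call.
- robot.hand_in(): hands the job in, once; it reports no verdict.
The state is a dict: "time": time; "q": joint angles; "joint_velocities": joint speeds; "joint_torque": joint torques, N m; "position": TCP position; "tool_rot": TCP orientation; "ft_force": force on the tool from outside, world axes, zero at the start; "moment": the same for the moment, N m; "grip_width": finger opening in m.
Only numpy, scipy, OpenCV 4.12 (cv2) and the standard library are available. Lean on these libraries where they do the work, as an engineer would, in place of code of your own. Each camera call takes 0.05 s, during which the arm holds its last target.

## Working session

There is one attempt and no reset: what is moved stays moved. The work goes in short steps, Python scripts to look and compute and a shell command to move; the robot and the scene stay as the last step left them, time stands still between calls to the robot, and variables do not carry over. Pictures are saved under pics/ and viewed, and the job is handed in when it is done.

```bash
ls; mkdir -p pics
python3 - <<'E'
from rig import robot, vision
import cv2, json
o=robot.get_obs()
for k,v in o.items(): print(k,v)
for n in ["scene","top","wrist"]:
    print(n,vision.camera_info(n))
    cv2.imwrite(f"pics/{n}0.png",vision.camera(n))
E
```

```text
pics
time 0.0
q [-1.43549305e+00  5.28443429e-01  1.43393036e+00 -1.74691320e-05
  1.18140244e+00 -1.78530846e-01]
joint_velocities [ 0.00023453 -0.00200904  0.00195128 -0.00058742  0.00160717  0.00170586]
joint_torque [ 6.29163223e-04 -4.40040779e+01 -1.76596177e+01  6.33814163e-02
  5.83352835e-02 -1.70624321e-04]
position [ 0.19284869 -0.59374576  0.23557666]
tool_rot [-0.11049361  0.69919027 -0.69764636  0.11051556]
ft_force [ 0.01380029 -0.3545501  -0.52524444]
moment [ 0.00902943 -0.04022689 -0.03155303]
grip_width 0.08717317493171502
scene {'vfov': 48.846478263807654, 'cx': 315.7658657541182, 'cy': 242.68858396384638, 'world_from_camera': array([[ 6.56308603e-02, -6.93273337e-01,  7.17680061e-01,
         1.27826811e+00],
       [ 9.97843272e-01,  4.47469300e-02, -4.80262177e-02,
        -6.35249422e-02],
       [ 1.18131673e-03,  7.19284222e-01,  6.94714914e-01,
         8.13557655e-01],
       [ 0.00000000e+00,  0.00000000e+00,  0.00000000e+00,
         1.00000000e+00]])}
top {'vfov': 49.69461058929582, 'cx': 318.864550614321, 'cy': 237.28470154785498, 'world_from_camera': array([[ 0.01667182,  0.99336739, -0.11376852,  0.40882652],
       [-0.99971077,  0.01853354,  0.01532596, -0.02595966],
       [ 0.01733285,  0.1134801 ,  0.99338907,  1.18975045],
       [ 0.        ,  0.        ,  0.        ,  1.        ]])}
wrist {'vfov': 65.1489841984137, 'cx': 322.522789351156, 'cy': 241.81681888672662, 'tool_from_camera': array([[-9.15172728e-04, -9.55722994e-01, -2.94266411e-01,
        -8.05060246e-02],
       [ 1.88983798e-04,  2.94266364e-01, -9.55723428e-01,
        -1.48056169e-01],
       [ 9.99999563e-01, -9.30263601e-04, -8.86883900e-05,
        -5.36216642e-04],
       [ 0.00000000e+00,  0.00000000e+00,  0.00000000e+00,
         1.00000000e+00]])}
```

View pics/scene0.png

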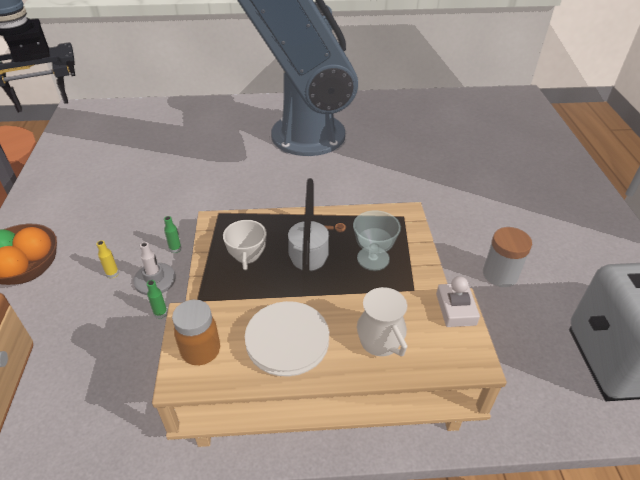

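View pics/top0.png

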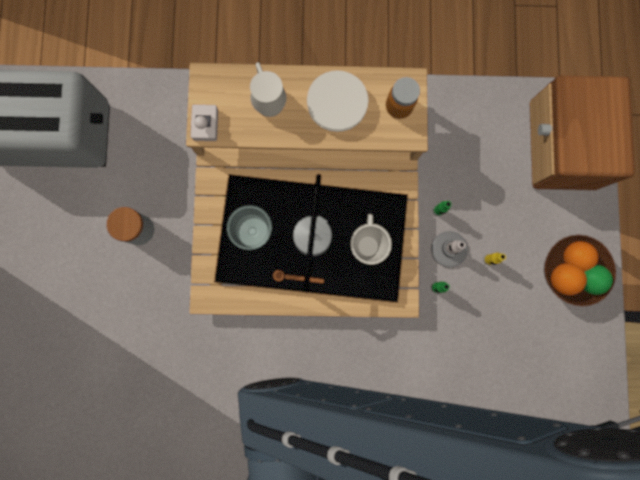

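View pics/wrist0.png

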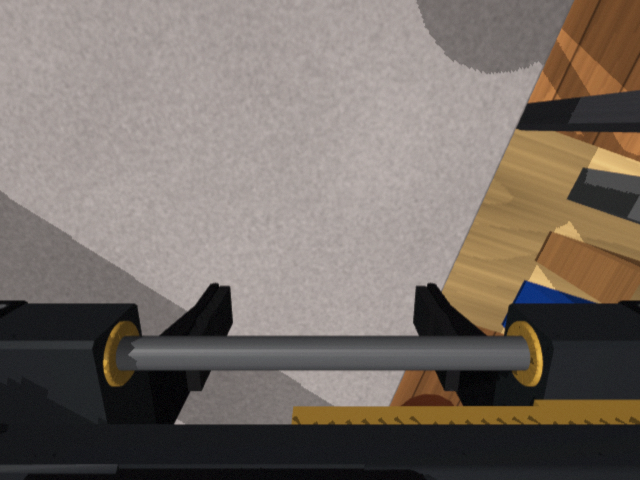

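```bash
cat > h.py <<'E'
import numpy as np, cv2
from rig import robot, vision
def cam(n,obs=None):
    i=vision.camera_info(n); f=240/np.tan(np.radians(i["vfov"])/2)
    if "world_from_camera" in i: T=np.array(i["world_from_camera"])
    else:
        from scipy.spatial.transform import Rotation as R
        W=np.eye(4);W[:3,:3]=R.from_quat(obs["tool_rot"]).as_matrix();W[:3,3]=obs["position"]
        T=W@np.array(i["tool_from_camera"])
    return f,i["cx"],i["cy"],T
def ray(c,u,v):
    f,cx,cy,T=c
    d=T[:3,:3]@np.array([(u-cx)/f,-(v-cy)/f,-1.]); return T[:3,3],d/np.linalg.norm(d)
def onz(c,u,v,z):
    o,d=ray(c,u,v); return o+d*(z-o[2])/d[2]
def proj(c,p):
    f,cx,cy,T=c; q=T[:3,:3].T@(np.asarray(p,float)-T[:3,3]); return np.array([cx+f*q[0]/-q[2],cy-f*q[1]/-q[2]])
def tri(rs):
    A=np.zeros((3,3));b=np.zeros(3)
    for o,d in rs:
        P=np.eye(3)-np.outer(d,d);A+=P;b+=P@o
    x=np.linalg.solve(A,b); return x,[np.linalg.norm((np.eye(3)-np.outer(d,d))@(x-o)) for o,d in rs]
E
python3 - <<'E'
import cv2
a=cv2.imread("pics/top0.png")[180:310,205:515]; cv2.imwrite("pics/topz.png",cv2.resize(a,None,fx=2.58,fy=2.58,interpolation=cv2.INTER_CUBIC))
a=cv2.imread("pics/top0.png")[190:310,420:520]; cv2.imwrite("pics/topth.png",cv2.resize(a,None,fx=5,fy=5,interpolation=cv2.INTER_CUBIC))
a=cv2.imread("pics/scene0.png")[200:330,80:210]; cv2.imwrite("pics/scth.png",cv2.resize(a,None,fx=4.6,fy=4.6,interpolation=cv2.INTER_CUBIC))
a=cv2.imread("pics/scene0.png")[170:310,190:430]; cv2.imwrite("pics/scz.png",cv2.resize(a,None,fx=3.3,fy=3.3,interpolation=cv2.INTER_CUBIC))
E
```

```text
(no output)
```

View pics/topz.png

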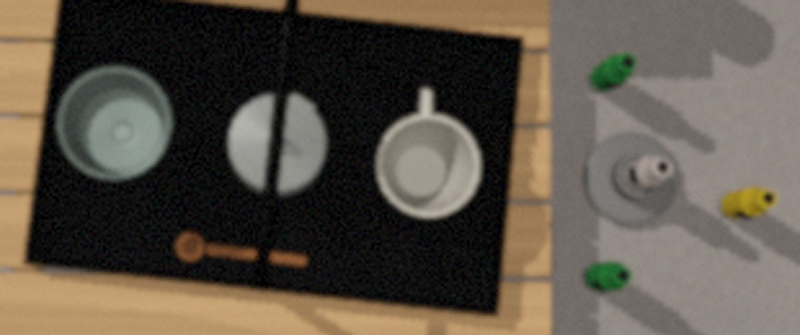

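View pics/topth.png

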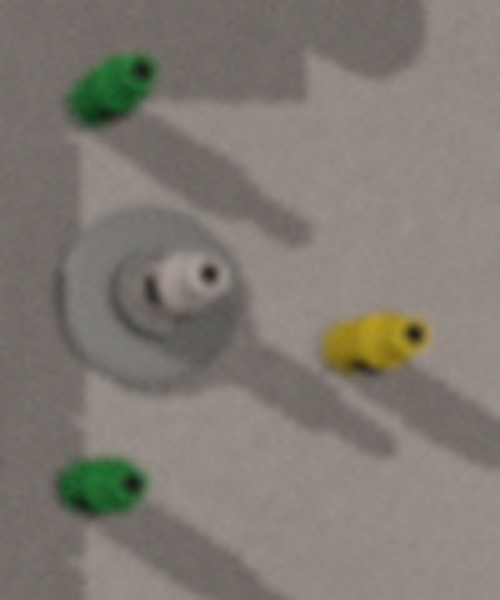

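View pics/scth.png

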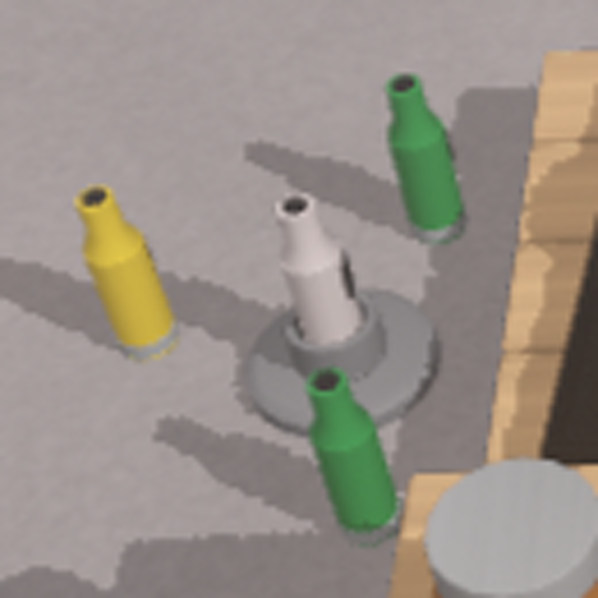

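View pics/scz.png

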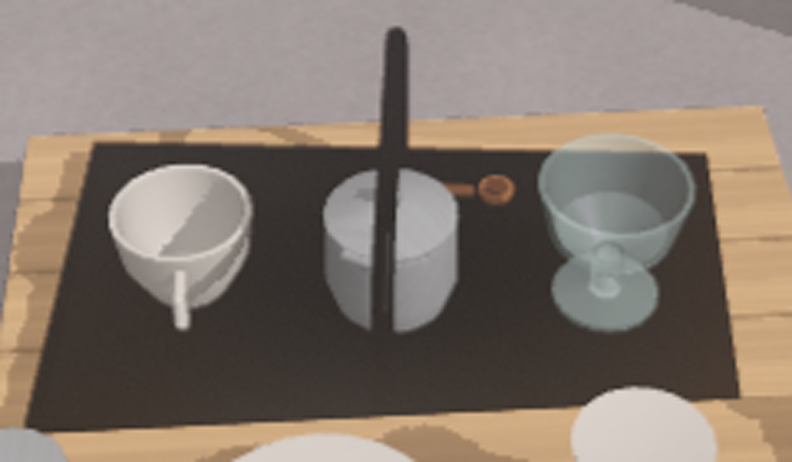

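Run:
```python
from h import *
t=cam("top");s=cam("scene")
for n,a,b,z in [("white",(461.6,244.6),(143.9,244.8),.105),("gr1",(448.8,203.8),(167.6,218.5),.09),("gr1b",(448.8,203.8),(151.1,282.6),.09),("gr2",(446.4,286.8),(167.6,218.5),.09),("yel",(502.8,256.6),(100.4,242.8),.09),
 ("cup",(371.3,244),(244.5,235.2),.116),("glass",(249.2,227.7),(376.7,229.4),.146)]:
    x,e=tri([ray(t,*a),ray(s,*b)])
    print(n,x.round(4),np.round(e,4),"top@z",onz(t,*a,z).round(4)[:2],"scene@z",onz(s,*b,z).round(4)[:2])
print("holder",onz(t,450.4,249.8,.010))
for p in [(229.5,175),(407,195.5),(397.5,301),(216,282),(318.5,175),(307,292)]: print("tray",onz(t,*p,.07).round(4))
im=cv2.imread("pics/top0.png")
# ellipse fit cup
hsv=cv2.cvtColor(im,cv2.COLOR_BGR2HSV)
g=cv2.cvtColor(im,cv2.COLOR_BGR2GRAY)
for nm,(x0,y0,x1,y1) in {"cup":(345,218,397,268),"glass":(222,200,276,255),"pot":(288,210,338,260)}.items():
    m=(g[y0:y1,x0:x1]>60).astype(np.uint8)
    m=cv2.morphologyEx(m,cv2.MORPH_OPEN,cv2.getStructuringElement(cv2.MORPH_ELLIPSE,(11,11)))
    c=max(cv2.findContours(m,0,1)[0],key=cv2.contourArea)
    print(nm,cv2.fitEllipse(c), np.array(cv2.fitEllipse(c)[0])+[x0,y0])
```

```text
white [ 0.5239 -0.3468  0.0983] [0.0002 0.0002] top@z [ 0.5231 -0.3446] scene@z [ 0.5308 -0.3444]
gr1 [ 0.5878 -0.2785  0.2201] [0.0087 0.0087] top@z [ 0.6129 -0.3226] scene@z [ 0.4392 -0.3145]
gr1b [ 0.6133 -0.3225  0.087 ] [0.0008 0.0008] top@z [ 0.6129 -0.3226] scene@z [ 0.6161 -0.3206]
gr2 [ 0.4342 -0.3162  0.0857] [0.0002 0.0002] top@z [ 0.4341 -0.3153] scene@z [ 0.4392 -0.3145]
yel [ 0.5007 -0.4382  0.0872] [0.0001 0.0001] top@z [ 0.5005 -0.4373] scene@z [ 0.5038 -0.4367]
cup [ 0.5205 -0.1524  0.109 ] [0.0005 0.0005] top@z [ 0.5197 -0.1521] scene@z [ 0.5281 -0.151 ]
glass [0.5469 0.1012 0.1335] [0.0003 0.0003] top@z [0.5453 0.0995] scene@z [0.5603 0.0985]
holder [ 0.52066233 -0.34654253  0.01      ]
tray [0.6712 0.1555 0.07  ]
tray [ 0.6333 -0.2357  0.07  ]
tray [ 0.4023 -0.2146  0.07  ]
tray [0.4364 0.1759 0.07  ]
tray [ 0.6753 -0.0401  0.07  ]
tray [ 0.4183 -0.0197  0.07  ]
cup ((25.632352828979492, 25.429786682128906), (41.16059494018555, 41.99345779418945), 161.0153350830078) [370.63235283 243.42978668]
glass ((29.208269119262695, 26.498558044433594), (38.328460693359375, 45.0448112487793), 158.6481170654297) [251.20826912 226.49855804]
pot ((33.607967376708984, 26.249629974365234), (17.676218032836914, 36.78278732299805), 6.05350399017334) [321.60796738 236.24962997]
```

```bash
cat >> h.py <<'E'
from scipy.spatial.transform import Rotation as R
def plan(p,jaw_deg=None):
    """rows numbers to reach TCP p pointing exactly down, jaw axis (tool z) at world angle jaw_deg (nearest of jaw/jaw+180)"""
    o=robot.get_obs(); Rt=R.from_quat(o["tool_rot"]); M=Rt.as_matrix()
    cur=np.degrees(np.arctan2(M[1,2],M[0,2]))
    if jaw_deg is None: jaw_deg=cur
    d=(jaw_deg-cur+90)%180-90; a=np.radians(cur+d)
    y=np.array([0,0,-1.]); z=np.array([np.cos(a),np.sin(a),0]); x=np.cross(y,z)
    G=np.column_stack([x,y,z])
    sh=M.T@(np.asarray(p)-o["position"])/.5
    rv=(Rt.inv()*R.from_matrix(G)).as_rotvec()/np.pi
    print("t",o["time"],"pos",o["position"].round(4),"jaw",cur.round(1),"q",o["q"].round(3),"grip",round(o["grip_width"],4))
    print("toolx",M[:,0].round(3),"tooly",M[:,1].round(3))
    print("shift",sh.round(4),"turn",rv.round(4))
E
python3 - <<'E'
from h import *
for a in [None,125,90,0]: plan([.522,-.346,.26],a)
E
```

```text
t 0.15 pos [ 0.1929 -0.5939  0.2358] jaw -72.0 q [-1.435  0.528  1.434 -0.     1.181 -0.178] grip 0.0869
toolx [-0.951 -0.309 -0.   ] tooly [-0.     0.002 -1.   ]
shift [-0.7792 -0.0478 -0.2685] turn [ 0.0005 -0.     -0.0001]
t 0.15 pos [ 0.1929 -0.5939  0.2358] jaw -72.0 q [-1.435  0.528  1.434 -0.     1.181 -0.178] grip 0.0869
toolx [-0.951 -0.309 -0.   ] tooly [-0.     0.002 -1.   ]
shift [-0.7792 -0.0478 -0.2685] turn [ 0.0005 -0.0946 -0.0002]
t 0.15 pos [ 0.1929 -0.5939  0.2358] jaw -72.0 q [-1.435  0.528  1.434 -0.     1.181 -0.178] grip 0.0869
toolx [-0.951 -0.309 -0.   ] tooly [-0.     0.002 -1.   ]
shift [-0.7792 -0.0478 -0.2685] turn [ 0.0005  0.0999 -0.    ]
t 0.15 pos [ 0.1929 -0.5939  0.2358] jaw -72.0 q [-1.435  0.528  1.434 -0.     1.181 -0.178] grip 0.0869
toolx [-0.951 -0.309 -0.   ] tooly [-0.     0.002 -1.   ]
shift [-0.7792 -0.0478 -0.2685] turn [ 4.000e-04 -4.001e-01 -4.000e-04]
```

```bash
python3 -m crank '[[-0.06,-0.005,-0.02,0,-0.01,0,0.4],[-0.16,-0.01,-0.055,0,-0.02,0,0.4],[-0.26,-0.02,-0.09,0,-0.04,0,0.4],[-0.36,-0.025,-0.125,0,-0.05,0,0.4],[-0.46,-0.03,-0.16,0,-0.06,0,0.4],[-0.56,-0.035,-0.195,0,-0.075,0,0.4],[-0.66,-0.04,-0.23,0,-0.085,0,0.4],[-0.74,-0.048,-0.255,0,-0.0946,0,0.4],[-0.779,-0.048,-0.2685,0,-0.0946,0,0.4],[-0.779,-0.048,-0.2685,0,-0.0946,0,0.4]]'
python3 - <<'E'
from h import *
plan([.522,-.346,.26],-55)
o=robot.get_obs(); np.save("o1.npy",o,allow_pickle=True)
cv2.imwrite("pics/w1.png",vision.camera("wrist"))
cv2.imwrite("pics/t1.png",vision.camera("top"))
E
```

```text
time: 1.4
position: [0.5222, -0.3459, 0.2601]
tool_rot: [-0.214, 0.674, -0.674, 0.213]
ft_force: [-0.1, -0.6, 0.1]
grip_width: 0.0606
t 1.4 pos [ 0.5222 -0.3459  0.2601] jaw -54.9 q [-7.630e-01  5.060e-01  1.402e+00 -1.000e-03  1.235e+00  1.960e-01] grip 0.0606
toolx [-0.818 -0.575  0.001] tooly [-0.001  0.    -1.   ]
shift [ 0.0005  0.0001 -0.    ] turn [0.0002 0.0006 0.0002]
```

View pics/w1.png

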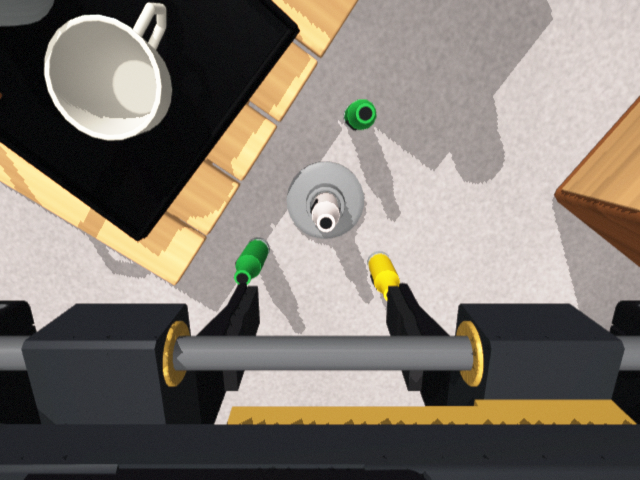

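View pics/t1.png

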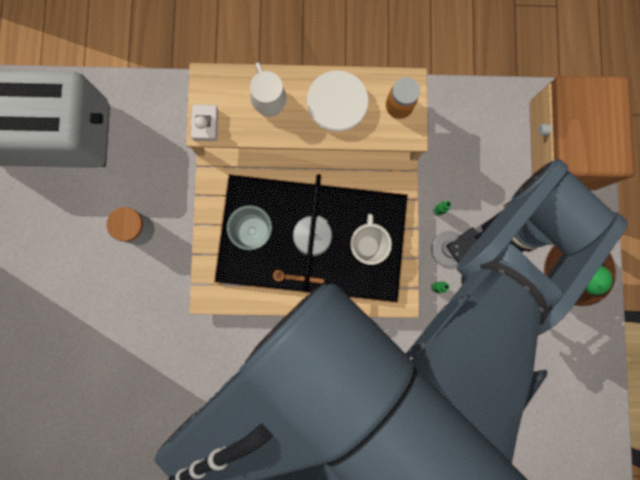

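Run:
```python
from h import *
o=np.load("o1.npy",allow_pickle=True).item()
w=cam("wrist",o);t=cam("top");s=cam("scene")
im=cv2.imread("pics/w1.png")
a=im[150:300,220:420];cv2.imwrite("pics/w1z.png",cv2.resize(a,None,fx=4,fy=4,interpolation=cv2.INTER_CUBIC))
print("hole",onz(w,326.5,222.5,.105),tri([ray(w,326.5,222.5),ray(t,461.6,244.6),ray(s,143.9,244.8)]))
print("holder disc",onz(w,325.5,200,.010))
print("g1",onz(w,366,113.5,.09),"g2",onz(w,243,279,.09))
g=cv2.cvtColor(im,cv2.COLOR_BGR2GRAY)[0:150,35:180]
m=(g>70).astype(np.uint8);m=cv2.morphologyEx(m,cv2.MORPH_OPEN,cv2.getStructuringElement(cv2.MORPH_ELLIPSE,(41,41)))
c=max(cv2.findContours(m,0,1)[0],key=cv2.contourArea);e=cv2.fitEllipse(c);print(e)
p=np.array(e[0])+[35,0];print("cup",p,onz(w,*p,.116),tri([ray(w,*p),ray(t,371,243.7)]))
```

```text
hole [ 0.52699113 -0.34558003  0.105     ] (array([ 0.52460349, -0.34666495,  0.09851154]), [np.float64(0.001061040695474426), np.float64(0.0007940566083778436), np.float64(0.00043660863762420783)])
holder disc [ 0.52751519 -0.34494053  0.01      ]
g1 [ 0.61562811 -0.32171462  0.09      ] g2 [ 0.43658376 -0.31626094  0.09      ]
((71.03768157958984, 77.835205078125), (113.57152557373047, 136.97523498535156), 133.02203369140625)
cup [106.03768158  77.83520508] [ 0.52532584 -0.15274929  0.116     ] (array([ 0.5225828 , -0.15121543,  0.11110289]), [np.float64(0.001922916798547279), np.float64(0.0019229167985474322)])
```

View pics/w1z.png

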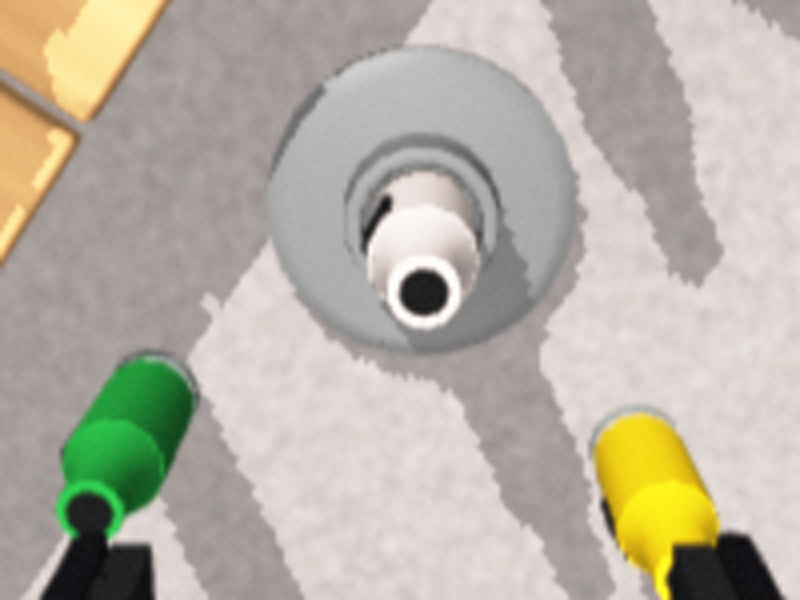

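Run:
```python
from h import *
plan([.5245,-.346,.060],-55)
```

```text
t 1.5 pos [ 0.5208 -0.3472  0.2601] jaw -55.0 q [-7.660e-01  5.050e-01  1.403e+00 -1.000e-03  1.235e+00  1.950e-01] grip 0.0607
toolx [-0.82  -0.573  0.001] tooly [-0.002  0.    -1.   ]
shift [-0.0079  0.4001  0.0026] turn [ 0.0003 -0.0002  0.0004]
```

```bash
python3 -m crank '[[-0.005,0.06,0.003,0,0,0,0.4],[-0.005,0.13,0.003,0,0,0,0.4],[-0.005,0.19,0.003,0,0,0,0.4],[-0.005,0.23,0.003,0,0,0,0.4],[-0.005,0.25,0.003,0,0,0,0.4],[-0.005,0.25,0.003,0,0,0,0.4]]'
python3 - <<'E'
from h import *
plan([.5245,-.346,.060],-55)
o=robot.get_obs(); np.save("o2.npy",o,allow_pickle=True)
cv2.imwrite("pics/w2.png",vision.camera("wrist"))
for i in range(2): cv2.imwrite("pics/s2.png",vision.camera("scene")); print(robot.get_obs()["position"])
E
```

```text
time: 2.25
position: [0.5239, -0.347, 0.1351]
tool_rot: [-0.212, 0.675, -0.674, 0.212]
ft_force: [0.4, 0.2, 0.6]
grip_width: 0.0607
t 2.25 pos [ 0.5239 -0.347   0.1351] jaw -55.1 q [-0.763  0.655  1.51  -0.     0.978  0.199] grip 0.0607
toolx [-0.82  -0.572  0.   ] tooly [-0.001  0.001 -1.   ]
shift [-0.0023  0.1501 -0.0008] turn [ 0.0004 -0.0005  0.0001]
[ 0.52497273 -0.34724543  0.13637628]
[ 0.52520442 -0.34716475  0.13664704]
```

View pics/w2.png

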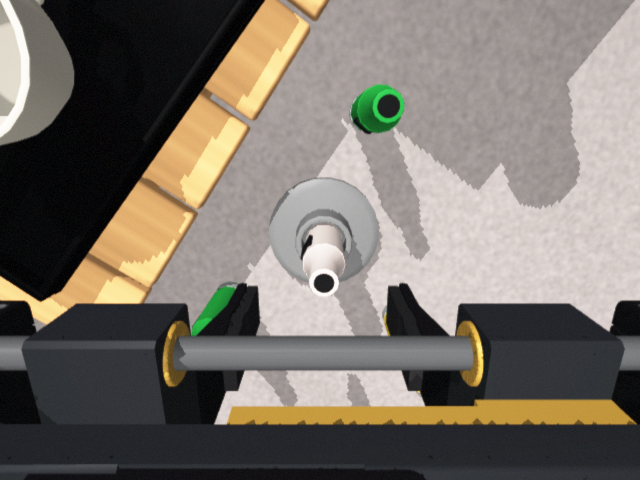

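View pics/s2.png

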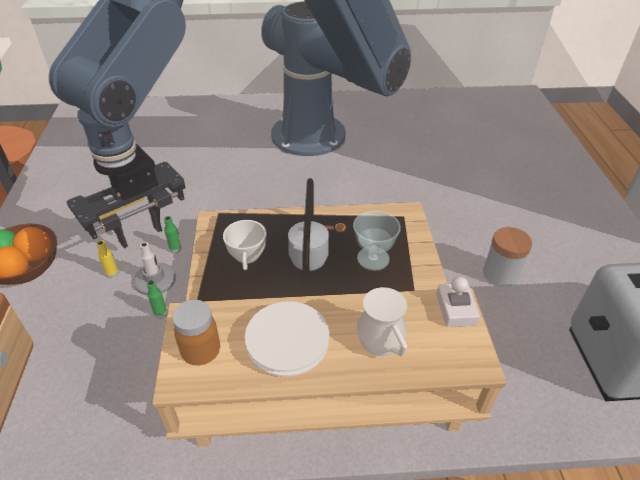

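Run:
```python
from h import *
s=cam("scene")
d=np.array([.574,-.82,0])
for k in (-.0305,0,.0305): print(proj(s,np.array([.525,-.347,.121])+k*d))
a=cv2.imread("pics/s2.png")[180:330,60:210]; cv2.imwrite("pics/s2z.png",cv2.resize(a,None,fx=4,fy=4,interpolation=cv2.INTER_CUBIC))
o=np.load("o2.npy",allow_pickle=True).item(); w=cam("wrist",o)
print(onz(w,323,283,.105),onz(w,324,230,.01), proj(w,[.525,-.3465,.105]))
```

```text
[155.79336867 229.94171153]
[141.12815756 236.71724364]
[126.05690499 243.68037257]
[ 0.52667458 -0.34455748  0.105     ] [ 0.52884296 -0.3439002   0.01      ] [324.22475877 287.45396237]
```

View pics/s2z.png

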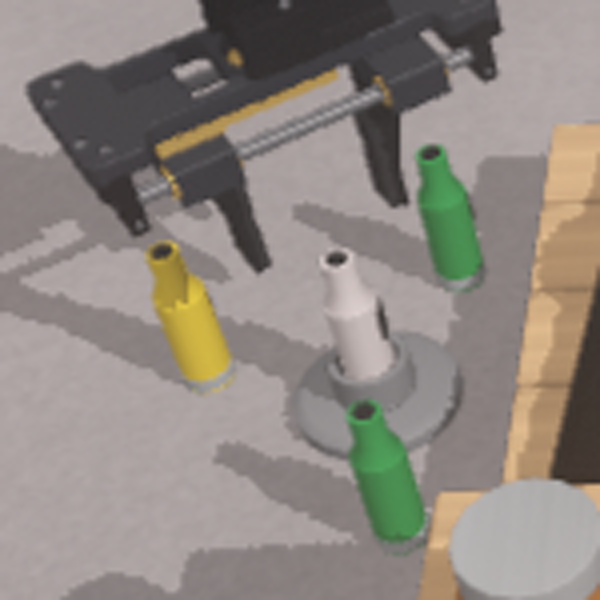

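```bash
python3 -m crank '[[-0.002,0.04,0,0,0,0,0.4],[-0.002,0.08,0,0,0,0,0.4],[-0.002,0.115,0,0,0,0,0.4],[-0.002,0.14,0,0,0,0,0.4],[-0.002,0.15,0,0,0,0,0.4],[-0.002,0.15,0,0,0,0,0.4]]'
python3 - <<'E'
from h import *
plan([.5255,-.346,.060],-55)
cv2.imwrite("pics/w3.png",vision.camera("wrist"))
a=vision.camera("scene")[180:330,60:210]; cv2.imwrite("pics/s3z.png",cv2.resize(a,None,fx=4,fy=4,interpolation=cv2.INTER_CUBIC))
E
```

```text
time: 3.15
position: [0.5258, -0.3458, 0.0604]
tool_rot: [-0.213, 0.674, -0.674, 0.213]
ft_force: [-0.0, 0.1, 0.3]
grip_width: 0.061
t 3.15 pos [ 0.5258 -0.3458  0.0604] jaw -55.0 q [-0.759  0.762  1.545  0.     0.834  0.201] grip 0.061
toolx [-0.819 -0.574  0.   ] tooly [-0.  0. -1.]
shift [0.0007 0.0009 0.    ] turn [0. 0. 0.]
```

View pics/w3.png

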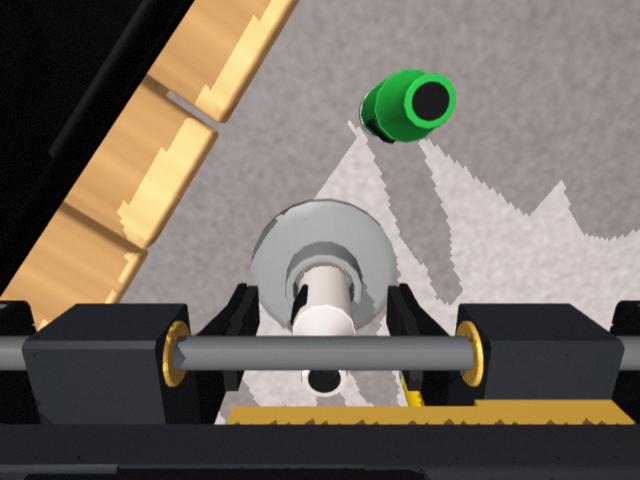

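View pics/s3z.png

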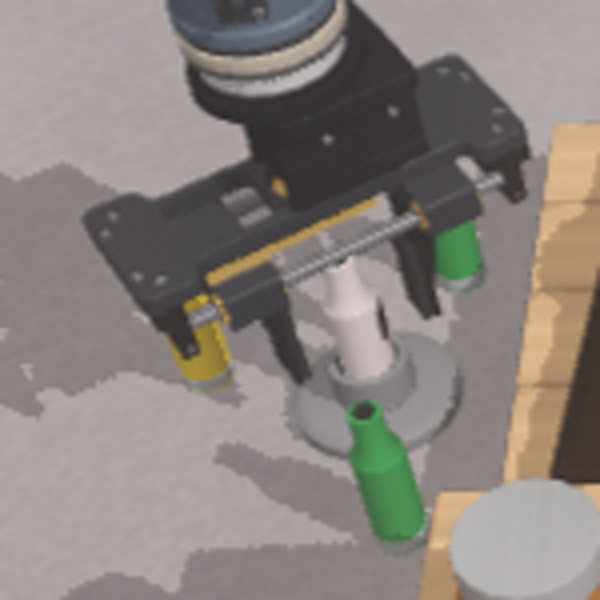

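```bash
python3 -m crank '[[0,0,0,0,0,0,0],[0,0,0,0,0,0,-0.3],[0,0,0,0,0,0,-0.6],[0,0,0,0,0,0,-1],[0,0,0,0,0,0,-1],[0,0,0,0,0,0,-1],[0,0,0,0,0,0,-1]]' 20
python3 - <<'E'
from h import *
o=robot.get_obs();print(o["position"],o["grip_width"],o["ft_force"])
w=cam("wrist",o)
cv2.imwrite("pics/w4.png",vision.camera("wrist"))
print(proj(w,[*o["position"][:2],.105]))
E
```

```text
time: 4.12
position: [0.5257, -0.3458, 0.0606]
tool_rot: [0.213, -0.674, 0.674, -0.213]
ft_force: [-0.2, 0.2, 0.3]
grip_width: 0.0254
[ 0.5257352  -0.34578061  0.0605722 ] 0.025420854659915452 [-0.22230145  0.23882725  0.26757163]
[324.35875062 384.46564172]
```

View pics/w4.png

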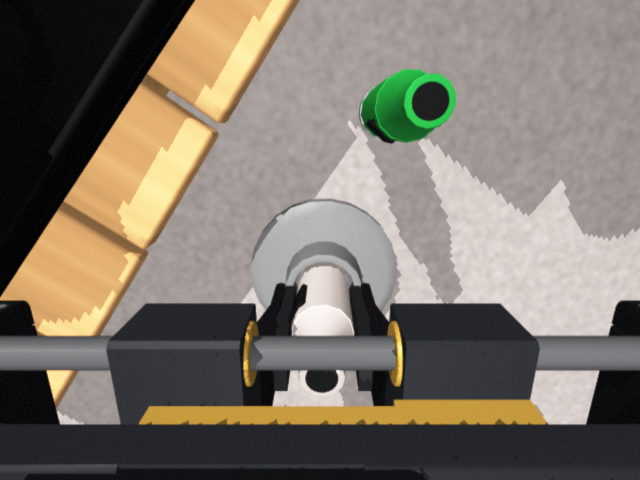

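```bash
python3 -m crank '[[0,-0.01,0,0,0,0,-1],[0,-0.03,0,0,0,0,-1],[0,-0.07,0,0,0,0,-1],[0,-0.13,0,0,0,0,-1],[0,-0.21,0,0,0,0,-1],[0,-0.30,0,0,0,0,-1],[0,-0.39,0,0,0,0,-1],[0,-0.46,0,0,0,0,-1],[0,-0.505,0,0,0,0,-1],[0,-0.52,0,0,0,0,-1]]'
python3 - <<'E'
from h import *
plan([.547,.100,.320])
cv2.imwrite("pics/w5.png",vision.camera("wrist"))
cv2.imwrite("pics/s5.png",vision.camera("scene"))
E
```

```text
time: 5.42
position: [0.5261, -0.346, 0.3231]
tool_rot: [0.212, -0.673, 0.676, -0.213]
ft_force: [-0.3, -0.8, -0.2]
grip_width: 0.0253
t 5.425 pos [ 0.5261 -0.346   0.3231] jaw -55.0 q [-0.759  0.452  1.316  0.     1.37   0.201] grip 0.0253
toolx [-0.819 -0.574 -0.001] tooly [ 0.003 -0.003 -1.   ]
shift [-0.5461  0.0038 -0.7067] turn [-0.0013  0.     -0.0003]
```

View pics/w5.png

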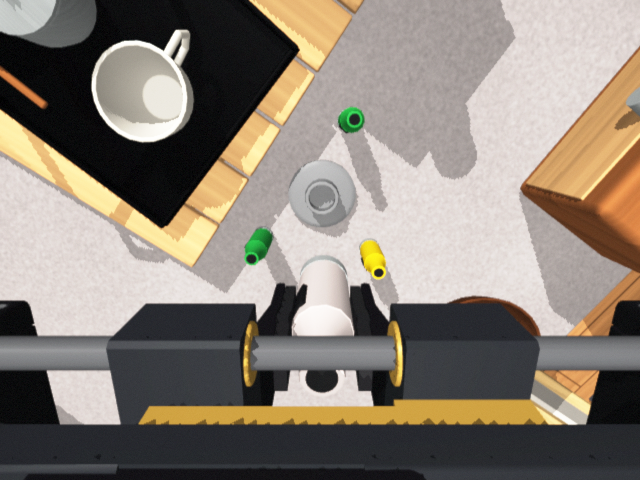

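View pics/s5.png

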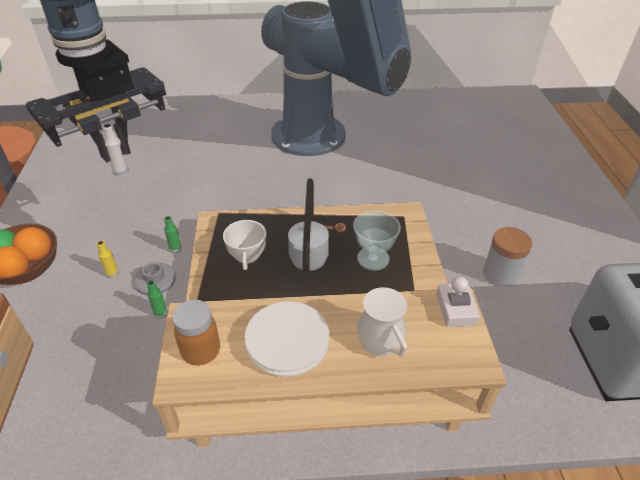

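```bash
python3 -m crank '[[-0.016,0,-0.021,0,0,0,-1],[-0.055,0,-0.071,0,0,0,-1],[-0.115,0,-0.148,0,0,0,-1],[-0.186,0,-0.24,0,0,0,-1],[-0.262,0,-0.339,0,0,0,-1],[-0.339,0,-0.438,0,0,0,-1],[-0.41,0,-0.53,0,0,0,-1],[-0.475,0,-0.615,0,0,0,-1],[-0.519,0,-0.672,0,0,0,-1],[-0.546,0,-0.707,0,0,0,-1]]'
python3 -m crank '[[0,0,0,0,0,0,-1],[0,0,0,0,0,0,-1],[0,0,0,0,0,0,-1]]'
python3 - <<'E'
from h import *
plan([.547,.100,.242])
o=robot.get_obs(); np.save("o6.npy",o,allow_pickle=True)
cv2.imwrite("pics/w6.png",vision.camera("wrist"))
cv2.imwrite("pics/s6.png",vision.camera("scene"))
print(robot.get_obs()["position"])
E
```

```text
time: 6.78
position: [0.5449, 0.1032, 0.3191]
tool_rot: [-0.215, 0.675, -0.674, 0.212]
ft_force: [-0.3, -0.2, -1.1]
grip_width: 0.0255
time: 7.15
position: [0.5464, 0.0995, 0.3202]
tool_rot: [0.212, -0.675, 0.675, -0.212]
ft_force: [0.6, -0.0, -0.7]
grip_width: 0.0249
t 7.15 pos [0.5464 0.0995 0.3202] jaw -55.1 q [-0.021  0.344  1.501 -0.     1.297  0.94 ] grip 0.0249
toolx [-0.82  -0.573  0.001] tooly [-0.001 -0.    -1.   ]
shift [-1.700e-03  1.565e-01 -1.000e-04] turn [0.0001 0.     0.0002]
[0.54651416 0.09950775 0.32045534]
```

View pics/w6.png

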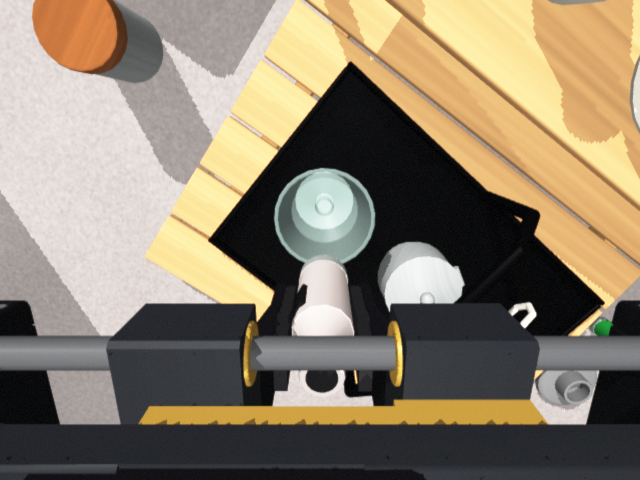

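View pics/s6.png

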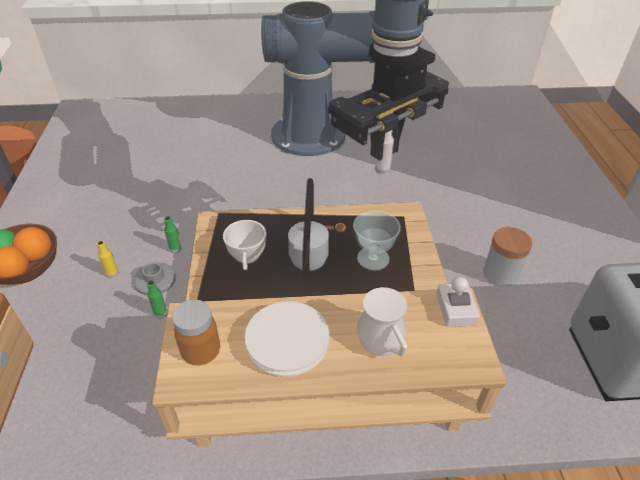

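Run:
```python
from h import *
o=np.load("o6.npy",allow_pickle=True).item()
w=cam("wrist",o); im=cv2.imread("pics/w6.png")
a=im[150:280,250:400];cv2.imwrite("pics/w6z.png",cv2.resize(a,None,fx=5,fy=5,interpolation=cv2.INTER_CUBIC))
p=o["position"]
print("lens px",proj(w,p-[0,0,.0455]),"far edge",proj(w,p-[0,0,.0455]+.013*np.array([.82,.573,0])),"top",proj(w,p+[0,0,.0445]))
for px in [(325,217.5)]: print(onz(w,*px,.146),tri([ray(w,*px),ray(cam("top"),250,227.3)]))
# radius check
for q in [(275,217),(375,215),(324,168)]: print(onz(w,*q,.146))
```

```text
lens px [323.67876986 278.06052719] far edge [323.71607982 255.9552457 ] top [324.31875781 384.69557814]
[0.55027564 0.10043891 0.146     ] (array([0.54784612, 0.09901431, 0.13434482]), [np.float64(0.00029807541757820896), np.float64(0.00029807541757817453)])
[0.5254174  0.13673887 0.146     ]
[0.57730175 0.06575771 0.146     ]
[0.58496284 0.12584666 0.146     ]
```

View pics/w6z.png

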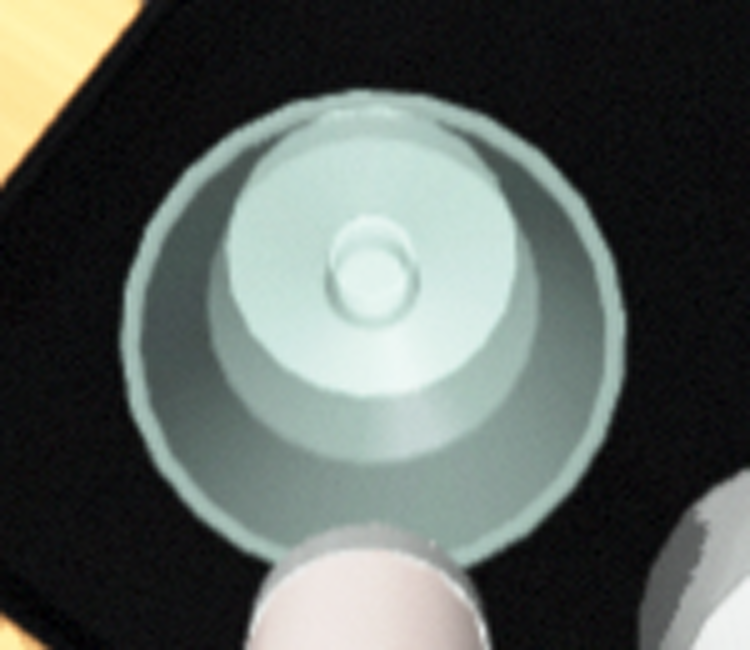

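```bash
python3 -m crank '[[-0.001,0.01,0,0,0,0,-1],[-0.003,0.03,0.002,0,0,0,-1],[-0.003,0.06,0.002,0,0,0,-1],[-0.003,0.09,0.002,0,0,0,-1],[-0.003,0.12,0.002,0,0,0,-1],[-0.003,0.143,0.002,0,0,0,-1],[-0.003,0.154,0.002,0,0,0,-1],[-0.003,0.158,0.002,0,0,0,-1],[-0.003,0.158,0.002,0,0,0,-1],[-0.003,0.158,0.002,0,0,0,-1]]'
python3 - <<'E'
from h import *
plan([.5485,.0995,.2415])
o=robot.get_obs(); np.save("o7.npy",o,allow_pickle=True)
w=cam("wrist",o);p=o["position"]
print("far edge",proj(w,p-[0,0,.0455]+.013*np.array([.82,.573,0])))
im=vision.camera("wrist");cv2.imwrite("pics/w7.png",im)
a=vision.camera("scene");print(proj(cam("scene"),p-[0,0,.0455]),proj(cam("scene"),[.5485,.0995,.146]))
a=a[120:290,300:470];cv2.imwrite("pics/s7z.png",cv2.resize(a,None,fx=3.5,fy=3.5,interpolation=cv2.INTER_CUBIC))
E
```

```text
time: 8.5
position: [0.5487, 0.1005, 0.2421]
tool_rot: [0.212, -0.674, 0.674, -0.213]
ft_force: [0.3, 0.9, -0.4]
grip_width: 0.0257
t 8.5 pos [0.5487 0.1005 0.2421] jaw -55.0 q [-0.019  0.43   1.598  0.     1.113  0.941] grip 0.0257
toolx [-0.819 -0.574 -0.001] tooly [ 0.001 -0.    -1.   ]
shift [0.0014 0.0012 0.0013] turn [-0.0002  0.     -0.0003]
far edge [323.67200386 256.07837953]
[379.07761475 204.51473104] [376.29265274 225.13421544]
```

View pics/w7.png

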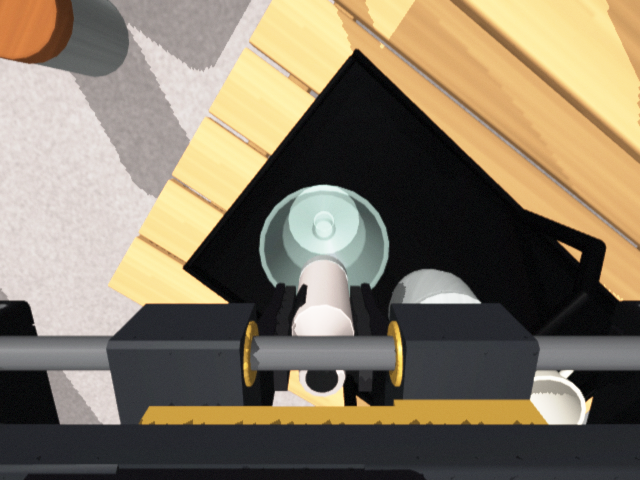

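View pics/s7z.png

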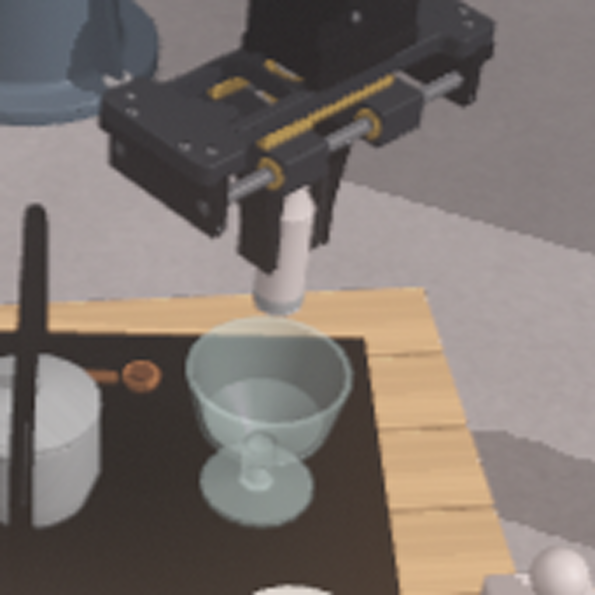

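Run:
```python
from h import *
o=np.load("o7.npy",allow_pickle=True).item(); w=cam("wrist",o)
im=cv2.imread("pics/w7.png");g=cv2.cvtColor(im,cv2.COLOR_BGR2GRAY)
# outer rim points: from centre outward, last bright pixel before black
def rimfit(g,c,rmin,rmax,angs,thr):
    pts=[]
    for a in np.radians(angs):
        for r in np.arange(rmax,rmin,-.25):
            x,y=c[0]+r*np.cos(a),c[1]+r*np.sin(a)
            v=cv2.getRectSubPix(g,(1,1),(float(x),float(y)))[0,0]
            if v>thr: pts.append((x,y));break
    pts=np.array(pts,np.float32); e=cv2.fitEllipse(pts); return e,len(pts)
e,n=rimfit(g,(324.5,246),45,75,np.r_[150:351:4],50); print(e,n)
print("wrist",onz(w,*e[0],.146))
im=cv2.imread("pics/w6.png");g=cv2.cvtColor(im,cv2.COLOR_BGR2GRAY)
o6=np.load("o6.npy",allow_pickle=True).item(); w6=cam("wrist",o6)
e,n=rimfit(g,(324.8,218),40,58,np.r_[130:411:4],50); print(e,n,onz(w6,*e[0],.146))
im=cv2.imread("pics/top0.png");g=cv2.cvtColor(im,cv2.COLOR_BGR2GRAY)
e,n=rimfit(g,(249.5,227.5),16,28,np.r_[0:360:5],50); print(e,n,onz(cam("top"),*e[0],.146))
e2,n=rimfit(g,(370.8,243.7),15,25,np.r_[0:250:5,300:360:5],50); print("cup",e2,n,onz(cam("top"),*e2[0],.116))
```

```text
((323.6612854003906, 246.7137908935547), (125.4374771118164, 130.4951171875), 90.2926254272461) 51
wrist [0.55054861 0.10152262 0.146     ]
((324.1697692871094, 217.10305786132812), (99.67587280273438, 101.66178131103516), 88.45099639892578) 71 [0.55015024 0.10124485 0.146     ]
((248.0908966064453, 227.11952209472656), (44.389549255371094, 48.04767990112305), 96.26445007324219) 72 [0.54642195 0.10173648 0.146     ]
cup ((370.63079833984375, 243.5806884765625), (42.215763092041016, 42.848148345947266), 142.2664031982422) 62 [ 0.52059467 -0.150742    0.116     ]
```

```bash
for i in 1 2 3; do python3 -m crank '[[0,0,0,0,0,0,-1],[0,0,0,0,0,0,-1],[0,0,0,0,0,0,-1],[0,0,0,0,0,0,-1],[0,0,0,0,0,0,-1],[0,0,0,0,0,0,-1],[0,0,0,0,0,0,-1],[0,0,0,0,0,0,-1],[0,0,0,0,0,0,-1],[0,0,0,0,0,0,-1]]'; done
python3 -c "
from h import *
plan([.522,-.151,.32])"
```

```text
time: 9.85
position: [0.5483, 0.1004, 0.2416]
tool_rot: [-0.213, 0.674, -0.674, 0.213]
ft_force: [-0.5, -0.3, 0.5]
grip_width: 0.0254
time: 11.1
position: [0.5483, 0.1004, 0.2416]
tool_rot: [0.213, -0.674, 0.674, -0.213]
ft_force: [0.0, -0.3, -0.7]
grip_width: 0.0252
time: 12.35
position: [0.5483, 0.1005, 0.2416]
tool_rot: [-0.213, 0.674, -0.674, 0.213]
ft_force: [-0.4, 0.2, -1.1]
grip_width: 0.0253
t 12.35 pos [0.5483 0.1005 0.2416] jaw -55.0 q [-0.019  0.431  1.598  0.     1.113  0.941] grip 0.0253
toolx [-0.819 -0.574  0.   ] tooly [-0.  0. -1.]
shift [ 0.3317 -0.1569  0.3818] turn [0. 0. 0.]
```

```bash
python3 -m crank '[[0,-0.01,0,0,0,0,-1],[0,-0.03,0,0,0,0,-1],[0,-0.06,0,0,0,0,-1],[0,-0.10,0,0,0,0,-1],[0,-0.135,0,0,0,0,-1],[0,-0.165,0,0,0,0,-1],[0,-0.177,0,0,0,0,-1],[0,-0.18,0,0,0,0,-1]]'
python3 -m crank '[[0.01,0,0.011,0,0,0,-1],[0.033,0,0.038,0,0,0,-1],[0.07,0,0.08,0,0,0,-1],[0.113,0,0.13,0,0,0,-1],[0.159,0,0.183,0,0,0,-1],[0.206,0,0.237,0,0,0,-1],[0.25,0,0.287,0,0,0,-1],[0.288,0,0.332,0,0,0,-1],[0.315,0,0.363,0,0,0,-1],[0.332,0,0.382,0,0,0,-1]]'
python3 -m crank '[[0,0,0,0,0,0,-1],[0,0,0,0,0,0,-1],[0,0,0,0,0,0,-1]]'
python3 - <<'E'
from h import *
plan([.522,-.151,.182])
o=robot.get_obs(); np.save("o8.npy",o,allow_pickle=True)
im=vision.camera("wrist");cv2.imwrite("pics/w8.png",im)
E
```

```text
time: 13.35
position: [0.5483, 0.1005, 0.3319]
tool_rot: [0.213, -0.674, 0.674, -0.213]
ft_force: [-0.3, 0.4, -0.2]
grip_width: 0.0253
time: 14.6
position: [0.5214, -0.1526, 0.3312]
tool_rot: [-0.212, 0.675, -0.674, 0.212]
ft_force: [0.3, 0.7, -0.7]
grip_width: 0.0255
time: 14.98
position: [0.522, -0.1503, 0.3316]
tool_rot: [-0.213, 0.674, -0.674, 0.213]
ft_force: [0.3, 0.4, -0.2]
grip_width: 0.0255
t 14.975 pos [ 0.522  -0.1503  0.3316] jaw -54.9 q [-0.486  0.315  1.514  0.     1.313  0.472] grip 0.0255
toolx [-0.818 -0.575 -0.   ] tooly [-0.  0. -1.]
shift [0.0008 0.2991 0.0013] turn [ 0.0001 -0.     -0.    ]
```

View pics/w8.png

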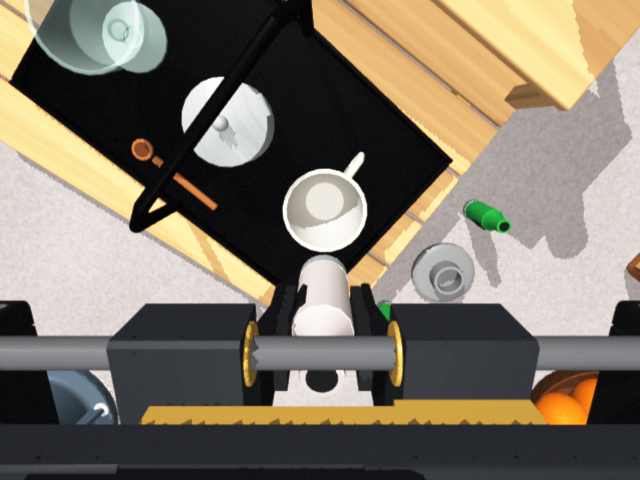

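Run:
```python
from h import *
def rimfit(g,c,rmin,rmax,angs,thr):
    pts=[]
    for a in np.radians(angs):
        for r in np.arange(rmin,rmax,.25):
            x,y=c[0]+r*np.cos(a),c[1]+r*np.sin(a)
            if cv2.getRectSubPix(g,(1,1),(float(x),float(y)))[0,0]<thr: pts.append((x,y));break
    pts=np.array(pts,np.float32); return cv2.fitEllipse(pts),len(pts)
o=np.load("o8.npy",allow_pickle=True).item(); w=cam("wrist",o)
g=cv2.cvtColor(cv2.imread("pics/w8.png"),cv2.COLOR_BGR2GRAY)
e,n=rimfit(g,(325,210),35,55,np.r_[80:296:4,330:390:4],70); print(e,n,onz(w,*e[0],.116))
t=cam("top");g=cv2.cvtColor(cv2.imread("pics/top0.png"),cv2.COLOR_BGR2GRAY)
e2,n=rimfit(g,(370.8,243.7),17,27,np.r_[0:250:5,300:360:5],60); print(e2,n,onz(t,*e2[0],.116),tri([ray(w,*e[0]),ray(t,*e2[0])]))
p=np.array([.522,-.151,.116]);print(proj(t,p+[.042,0,0])-proj(t,p-[.042,0,0]), proj(w,p+[0,.042,0])-proj(w,p-[0,.042,0]))
```

```text
((324.4893493652344, 209.97647094726562), (84.64607238769531, 85.79399108886719), 75.82984161376953) 69 [ 0.52402684 -0.15028388  0.116     ]
((370.6332702636719, 243.6243133544922), (42.37433624267578, 42.892513275146484), 145.95896911621094) 62 [ 0.52050328 -0.15074765  0.116     ] (array([ 0.52181271, -0.15206847,  0.10332693]), [np.float64(0.00015113933937804555), np.float64(0.00015113933937815617)])
[  0.21259061 -40.04061409] [-69.45507549 -47.90323113]
```

```bash
python3 -m crank '[[0,0.015,0,0,0,0,-1],[0,0.045,0,0,0,0,-1],[0,0.085,0,0,0,0,-1],[0,0.125,0,0,0,0,-1],[0,0.16,0,0,0,0,-1],[0,0.19,0,0,0,0,-1],[0,0.21,0,0,0,0,-1],[0,0.22,0,0,0,0,-1],[0,0.22,0,0,0,0,-1]]'
python3 - <<'E'
from h import *
plan([.5225,-.151,.1815])
s=vision.camera("scene");cv2.imwrite("pics/s9.png",s)
E
```

```text
time: 16.15
position: [0.522, -0.1512, 0.2214]
tool_rot: [-0.213, 0.674, -0.674, 0.213]
ft_force: [-0.2, -0.7, 0.0]
grip_width: 0.0257
t 16.15 pos [ 0.522  -0.1512  0.2214] jaw -55.0 q [-0.488  0.437  1.654 -0.     1.05   0.472] grip 0.0257
toolx [-0.819 -0.574  0.   ] tooly [-0.  0. -1.]
shift [-0.0011  0.0799  0.0002] turn [0. 0. 0.]
```

View pics/s9.png

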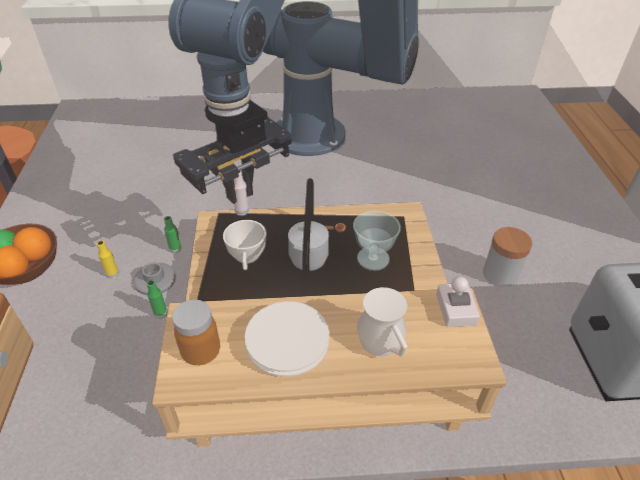

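Over the cup: the lens is near (241,213), the cup rim around (245,237), and the gripper sits clear of the handle. I'll lower the last 4 cm slowly.

```bash
python3 -m crank '[[-0.001,0.01,0,0,0,0,-1],[-0.001,0.025,0,0,0,0,-1],[-0.001,0.042,0,0,0,0,-1],[-0.001,0.058,0,0,0,0,-1],[-0.001,0.07,0,0,0,0,-1],[-0.001,0.077,0,0,0,0,-1],[-0.001,0.08,0,0,0,0,-1],[-0.001,0.08,0,0,0,0,-1],[-0.001,0.08,0,0,0,0,-1],[-0.001,0.08,0,0,0,0,-1]]'
python3 - <<'E'
from h import *
plan([.5225,-.151,.1815])
o=robot.get_obs(); np.save("o10.npy",o,allow_pickle=True)
cv2.imwrite("pics/w10.png",vision.camera("wrist"))
s=vision.camera("scene");cv2.imwrite("pics/s10.png",s)
a=s[150:300,170:330];cv2.imwrite("pics/s10z.png",cv2.resize(a,None,fx=4,fy=4,interpolation=cv2.INTER_CUBIC))
p=o["position"];print(proj(cam("scene"),p-[0,0,.0455]),proj(cam("scene"),[.5225,-.1505,.116]))
w=cam("wrist",o);print("far edge",proj(w,p-[0,0,.0455]+.013*np.array([.82,.573,0])),"cup",proj(w,[.5225,-.1505,.116]))
E
```

```text
time: 17.45
position: [0.5225, -0.151, 0.1818]
tool_rot: [0.213, -0.674, 0.674, -0.213]
ft_force: [0.2, -1.0, -0.6]
grip_width: 0.0255
t 17.45 pos [ 0.5225 -0.151   0.1818] jaw -55.0 q [-0.487  0.492  1.693 -0.     0.956  0.473] grip 0.0255
toolx [-0.819 -0.574 -0.   ] tooly [ 0. -0. -1.]
shift [-0.      0.0006  0.0001] turn [-0.0001  0.     -0.0001]
[243.63155341 225.44441269] [244.86607613 233.22251525]
far edge [323.69264136 256.02473937] cup [322.8983697  264.75491481]
```

View pics/w10.png

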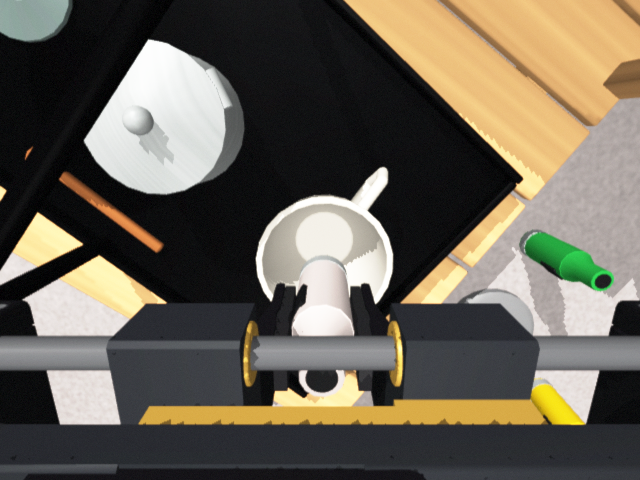

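View pics/s10z.png

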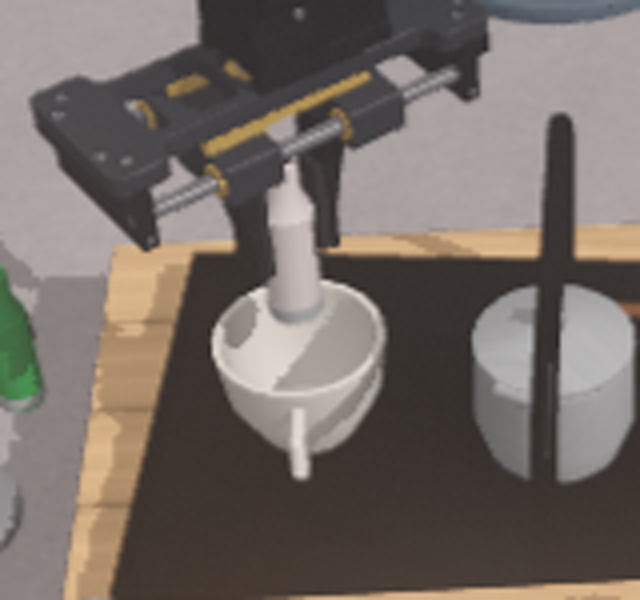

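```bash
python3 -m crank '[[0,0,0,0,0,0,-1],[0,0,0,0,0,0,-1],[0,0,0,0,0,0,-1],[0,0,0,0,0,0,-1],[0,0,0,0,0,0,-1],[0,0,0,0,0,0,-1],[0,0,0,0,0,0,-1],[0,0,0,0,0,0,-1]]'
python3 - <<'E'
from h import *
plan([.5225,-.151,.1815]); print(robot.get_obs()["joint_velocities"].round(4))
print(robot.hand_in())
E
```

```text
time: 18.55
position: [0.5223, -0.1509, 0.1816]
tool_rot: [-0.213, 0.674, -0.674, 0.213]
ft_force: [-0.8, 0.6, -0.5]
grip_width: 0.0254
t 18.55 pos [ 0.5223 -0.1509  0.1816] jaw -55.0 q [-0.487  0.493  1.693  0.     0.956  0.473] grip 0.0254
toolx [-0.819 -0.574  0.   ] tooly [-0.  0. -1.]
shift [-0.0002  0.0001  0.0003] turn [0. 0. 0.]
[-0.0006  0.0015  0.0021  0.0002  0.0002 -0.0013]
the job is handed in; nothing more can be done
None
```

I lifted the white thermometer out of its holder and held its lens about 5 cm above the middle of the dessert glass for about 3.8 s. I then carried it over the arched handle with the lens about 9 cm above the handle's top. I handed in at 18.55 s with it still gripped upright over the teacup.

- **Final pose:** the arm was at rest, the grip width was 25.4 mm, and the lens was about 20 mm above the rim. It was within about 2 mm of the cup's centre, which I estimated at (0.5225, -0.1505). The last scene and wrist views agree with this.
- **Contact:** the wrist force stayed about 1 N or less at every reading, and nothing in the pictures looked moved.
- **Camera disagreement:** the top and wrist cameras differed by about 4 mm in x for both vessels, so I used the middle value. Triangulated rim heights came out 5 to 13 mm low, so I took the heights from the sizes you gave.

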